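Find room on the drying board and start the fan

TASK

The steel channel lying on the oak block is freshly painted, so leave it lying there untouched: without lifting the oak block, slide it over the white drying board into a gap in the row that is wide enough for it, square and straight back until its end meets the wooden rail, without touching or shifting the other pieces drying there. Once it stands there, turn the switch of the blue fan from where it is to speed 3, the three-dot mark.

Things in the scene. Friction and masses are not known exactly. Their poses are not given: they have to be found in the camera images.
- drying_board: White drying board, fixed. Origin at the centre of its underside on the bench; x across it to the wooden rail on its far edge, y along the rail, z up. 256 mm (x) by 360 mm (y); top 30 mm above the origin. Rail 14 mm wide, 16 mm high, near face at x = +114 mm, full length. Three pieces stand in a row by the rail (x 0 to 105 mm); the rest is a free lane where the oak block starts.
- carrier: Loose oak block, a carrier, 106 mm (x) by 86 mm (y) by 48 mm high, about 0.2 kg; origin at the centre of its underside, z up. It starts in the lane with its x roughly along the board's x (within 0.2 rad) and stays so: at the end its +x end meets the rail. It carries the wet channel; together they slide at roughly 1 to 5 N.
- wet_channel: Wet black steel channel (U profile, open side up), 90 mm along its y, 36 mm along its x, 22 mm high, 0.3 kg; origin at the centre of its underside. Lies loose on the middle of the oak block, its y along the block's x, so about 8 mm back from the block's ends and 25 mm from its sides. Not to be touched.
- dry_channel: Painted black steel channel (U profile, open side up), loose in the row, 90 mm along its y, 36 mm along its x, 22 mm high; origin at the centre of its underside; its y lies roughly along the board's x. Which of the three places in the row holds which piece varies.
- wood_chip: Light brown softwood offcut standing loose in the row, 46 mm along its y, 30 mm along its x, 60 mm high; origin at the centre of its underside; its y lies roughly along the board's x.
- brace: Small grey steel angle brace standing loose in the row, L-shaped, 40 mm along its y, 16 mm along its x, 36 mm high; origin at the centre of its foot; its y lies roughly along the board's x.
- fan: Blue bench fan, fixed, 150 mm (x) by 86 mm (y; feet 116 mm) by 150 mm high, blowing to its -y; origin at the centre of its underside on the bench, z up. On its flat top stands the switch and, round the switch on the +x side, five marks 24 degrees apart, clockwise seen from above: an empty ring (off), then one, two, three and four dots.
- dial_grip (a point): Middle of the switch's upright grip bar, on the turning axis, 23 mm above the fan's top. The bar is 14 mm thick, 42 mm long, 28 mm high (14 mm above and below this point), on a round skirt 42 mm across; x runs along the bar to its red pointer end, y across it, z up.
- fan_dial (a joint): Angle of the switch, rad, growing clockwise seen from above: 0 off, 0.419 speed 1, 0.838 speed 2, 1.257 speed 3, 1.676 speed 4, stops at both ends. A sprung detent clicks at each and takes about 0.06 N m to leave; let go within 0.1 rad of a position, it settles there. Starts at off or 1.

How it is judged:
By the outcome, as a careful person would: the job done as asked, in the order asked, and still so for the second after the job is handed in, with the robot touching nothing.
It also fails if it takes over 67 s, if anything falls off the work surface, if the arm or the gripper's body presses on something with over 40 N, if the wrist force passes 120 N, or if a joint passes its speed limit or range.

ROBOT

A 7-joint arm with a two-finger parallel gripper is mounted at the origin on a cart in front of the work surface, level with it; the furniture and walls round the work are solid. World frame = base frame: x ahead of the robot, y to its left, z up, the work surface at z = 0. Lengths are in m, angles in rad, forces in N, time in s.
With the tool pointing down it reaches from about 0.4 to 0.925 m from the base axis. Payload 4.1 kg.
Tool frame: the origin (TCP) lies midway between the tips of the shut fingers; the grasp point (between the pads) lies 19 mm behind it (arm.pinch_z is the z of the grasp point in the tool frame, in m); z points along the fingers, y is the line along which they close (so a half turn about z gives the same grasp; the last joint's range is limited). The gripper opens to 85 mm and grips with 20 to 120 N. Pads are 22 mm wide; open, the fingers measure 114 mm over their backs; the gripper's body (76 mm by 85 mm) begins 54 mm behind the grasp point. The pads swing forward as they close: fully open they stand 13 mm farther back than shut.
Start: joints at [1.205, 0.398, 0.045, 1.537, -0.019, 1.207, -0.051], TCP at [0.171, -0.627, 0.231] pointing down, gripper open.
Joint ranges: [-2.82, 2.82], [-0.49, 2.23], [-1.37, 1.46], [0, 2.46], [-1.36, 4.5], [0.23, 2], [-2.94, 2.94]. Speed limits (rad/s): [2.57, 2.57, 3.14, 3.14, 3.14, 3.14, 3.14].

INTERFACE

Orientations are given as a 3x3 rotation matrix whose columns are the frame's x, y, z axes.
In Python, from plant import arm gives the robot as it stands.
- The arm moves only by the shell command python3 drive.py 'ROWS'. ROWS is one flat JSON list of numbers that holds 1 to 20 rows one after another, with no inner brackets; each row has 7 numbers: a rotation vector rx, ry, rz in units of 0.2 rad, then dx, dy, dz in shares of the most that a row can go, 1 being 62.5 mm, then the finger opening in m; each row shifts and turns the commanded pose from where the row before left it, along the tool's axes as they then stand; what a row does not reach is not made up. A row lasts 1/8 s, in which the tool goes at most 0.0625 m and 0.188 rad, less where a joint would pass 70% of its speed; a pose out of reach is approached as far as the arm can. The fingers move at their own pace and stop on an object; the grip force is fixed at half the most. Time passes only in rows, so rows that do not move let the fingers close. It prints the time, the measured TCP pose, the force, the opening and the grip force at its end. Input that does not fit is refused with a message, and nothing moves.
- arm.read_state(): the state, without advancing time (a new reading comes with each control period).
- arm.grab_frame(name): name is "side" or "top" or "wrist"; returns a dict with "frame" (480x640x3 uint8, blue, green, red), "K" (3x3 intrinsics, pixels), "R" (3x3) and "t" (3): a world point X has camera coordinates R X + t; the wrist camera has in their place "tool_from_camera" (4x4, takes a point from camera to tool coordinates, whose origin is the TCP and whose axes are the flange's). Camera axes: x right, y down, z forward; pixel columns grow to the right and rows downward; lengths in m; the calibration is good to about 2 mm. A picture is of the moment at which its call begins: read the wrist's pose just before it. There is no depth.
- arm.job_done(): hands the job in; it is judged then, once.
The state is a dict: "t": time; "joints": joint angles; "joint_velocities": joint speeds; "tau": joint torques, N m; "tool_pos": TCP position; "eef_rot": TCP orientation; "force": force on the tool from outside, world axes, zero at the start; "torque": the same for the moment, N m; "gripper_width": finger opening in m; "grasp_force": force on a finger pad.
Only numpy, scipy, OpenCV 4.12 (cv2) and the standard library are available. Lean on these libraries where they do the work, as an engineer would, in place of code of your own. Each camera call takes 0.05 s, during which the arm holds its last target. There are 200 camera calls.

## Working session

There is one attempt and no reset: what is moved stays moved. The work goes in short steps, Python scripts to look and compute and a shell command to move; the robot and the scene stay as the last step left them, time stands still between calls to the robot, and variables do not carry over. Pictures are saved under pics/ and viewed, at most 10 in all, crops included, and the job is handed in when it is done.

```bash
ls; mkdir -p pics; python3 - <<'E'
from plant import arm
import cv2,numpy as np
s=arm.read_state();print(s['tool_pos'],s['eef_rot'],s['t'],arm.pinch_z)
for n in("side","top"):
    f=arm.grab_frame(n);cv2.imwrite(f'pics/{n}0.png',f['frame']);print(n,f['K'],f['R'],f['t'])
    np.savez(f'{n}0.npz',**f)
E
```

```text
drive.py
pics
plant.py
[ 0.1712249  -0.6263715   0.23022905] [[ 9.64585190e-01  2.63770720e-01 -6.47176614e-04]
 [ 2.63771485e-01 -9.64583341e-01  1.89282745e-03]
 [-1.24983321e-04 -1.99650006e-03 -9.99997999e-01]] 0.0 -0.0187
side [[492.44487749   0.         320.89586022]
 [  0.         492.44487749 235.97475271]
 [  0.           0.           1.        ]] [[ 0.99938858 -0.03494519  0.00113881]
 [-0.02264654 -0.67179104 -0.74039445]
 [ 0.02663827  0.73991596 -0.67217168]] [-0.5742222  -0.0294026   1.06167355]
top [[528.09812383   0.         319.03767896]
 [  0.         528.09812383 240.2610267 ]
 [  0.           0.           1.        ]] [[-0.05395834 -0.99854104 -0.00207224]
 [-0.97307021  0.0530475  -0.22432192]
 [ 0.22410457 -0.0100876  -0.97451289]] [-0.1597091   0.5884429   1.04886627]
```

View pics/side0.png

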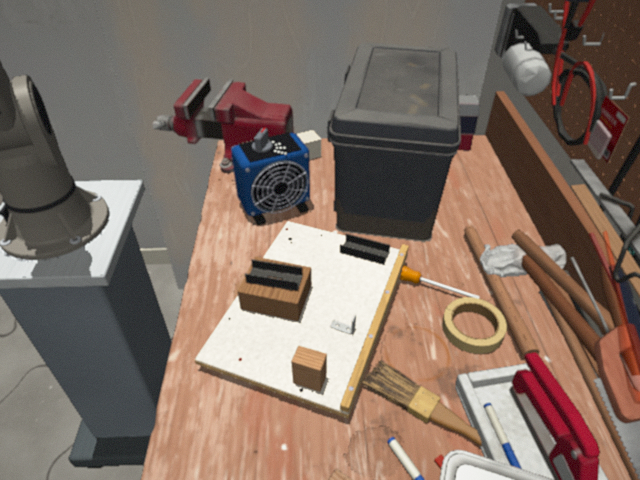

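View pics/top0.png

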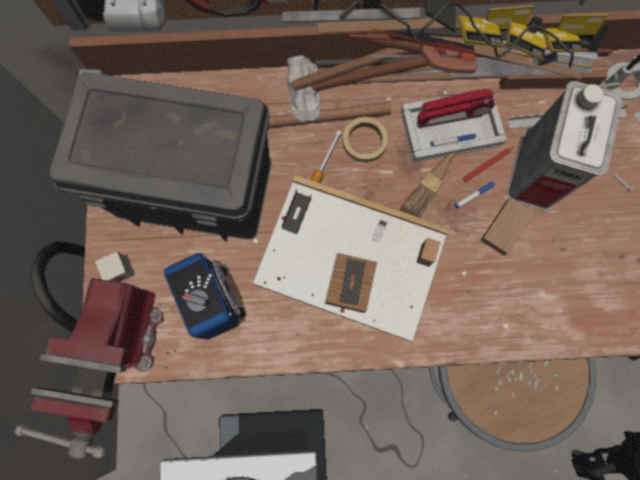

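The side view shows the carrier at (275,288), dry channel (365,248), brace (345,325), chip (309,368) and fan (270,175). In the top view the board corners are about (297,180), (447,232), (412,340), (254,283), with the fan dial at about (197,298). I'll zoom in on these.

```bash
python3 - <<'E'
import cv2,numpy as np
t=np.load('top0.npz')['frame'];s=np.load('side0.npz')['frame']
cv2.imwrite('pics/tz.png',cv2.resize(t[168:348,245:455],None,fx=3.5,fy=3.3333,interpolation=cv2.INTER_CUBIC) if 0 else cv2.resize(t[170:345,245:455],None,fx=3.4,fy=3.4,interpolation=cv2.INTER_CUBIC))
cv2.imwrite('pics/sz.png',cv2.resize(s[215:420,190:415],None,fx=2.9,fy=2.9,interpolation=cv2.INTER_CUBIC))
a=cv2.resize(t[245:345,155:250],None,fx=4,fy=4,interpolation=cv2.INTER_CUBIC);b=cv2.resize(s[120:220,225:320],None,fx=4,fy=4,interpolation=cv2.INTER_CUBIC)
cv2.imwrite('pics/fz.png',np.hstack([a,b]))
E
```

```text
(no output)
```

View pics/tz.png

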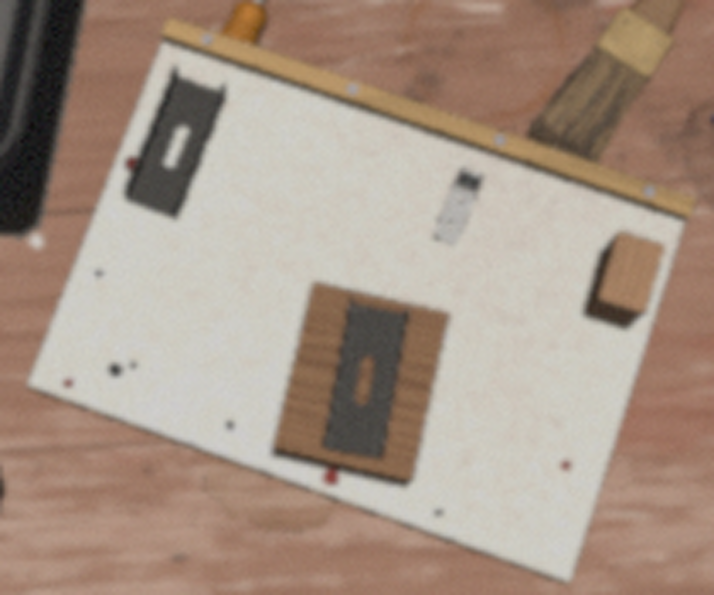

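View pics/sz.png

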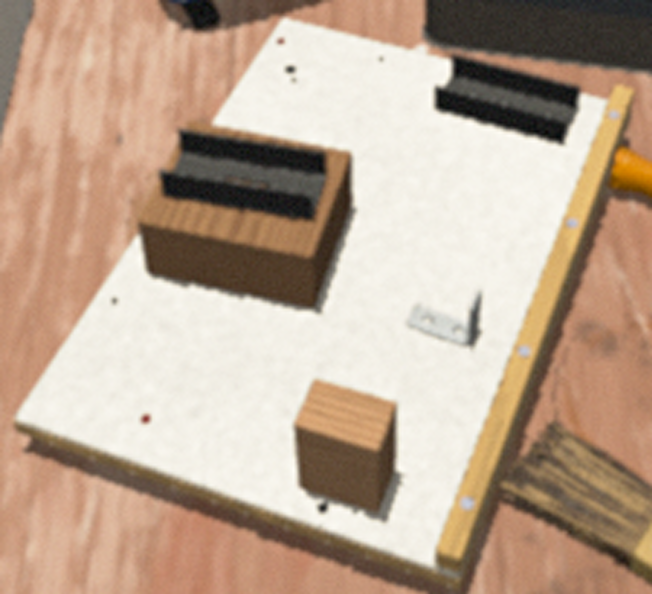

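View pics/fz.png

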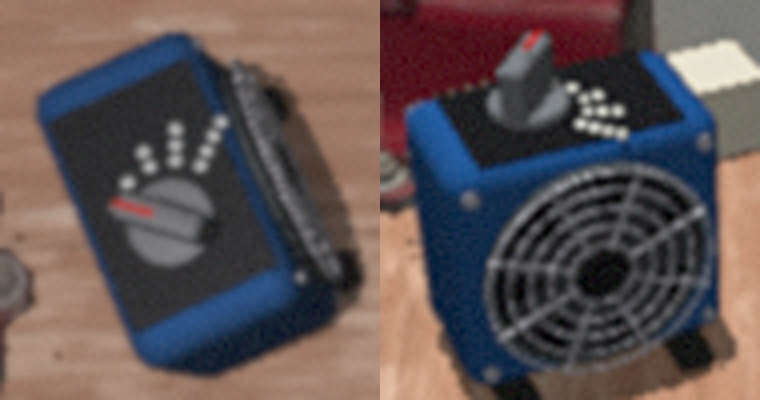

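Carrier top corners in tz: (315,283), (449,313), (410,472), (275,448); the row from left to right is channel, brace, chip. The dial pointer is at the off side, with the one-dot mark visible next to it at (128,183) in fz. Now I'll fit poses from both views.

```bash
cat > fit.py <<'E'
import numpy as np
from scipy.optimize import least_squares
T=np.load('top0.npz');S=np.load('side0.npz')
def proj(c,X):
    p=(X@c['R'].T+c['t'])@c['K'].T
    return p[:,:2]/p[:,2:]
def px(uv,s,o): return (np.array(uv,float)+.5)/s-.5+o
def fit(pts,cam,s,o,z0):  # pts: list of (x,y,z,u,v) per cam
    P=[(c,np.array(p)[:,:3]/1000,px(np.array(p)[:,3:],ss,oo)) for p,c,ss,oo in zip(pts,cam,s,o)]
    def W(q,X):
        c,n=np.cos(q[2]),np.sin(q[2]);return np.c_[c*X[:,0]-n*X[:,1]+q[0],n*X[:,0]+c*X[:,1]+q[1],X[:,2]+q[3]]
    r=lambda q:np.concatenate([(proj(c,W(q,X))-uv).ravel() for c,X,uv in P])
    f=least_squares(r,[.6,-.2,-.2,z0],loss='soft_l1');e=r(f.x);print('  resid px',np.abs(e).max().round(2),e.std().round(2));return f.x
C=(T,S);SC=(3.4,2.9);O=((245,170),(190,215))
if __name__=='__main__':
    B=fit([[(-128,180,30,28,384),(-128,-180,30,570,581),(114,180,30,163,42),(114,-180,30,686,219),(128,180,46,168,20),(128,-180,46,694,203)],
     [(-128,180,30,283,18),(-128,-180,30,18,425),(114,-180,46,440,553),(128,-180,46,462,562),(114,180,46,615,86),(128,180,46,632,90)]],C,SC,O,0)
    K=fit([[(53,43,48,315,283),(53,-43,48,449,313),(-53,43,0,275,455),(-53,-43,0,409,482)],
     [(53,43,48,352,152),(53,-43,48,312,256),(-53,-43,48,140,217),(-53,43,48,190,125),(53,-43,0,318,307),(-53,-43,0,150,272)]],C,SC,O,.03)
    D=fit([[(45,18,22,173,70),(45,-18,22,225,88),(-45,-18,0,178,216),(-45,18,0,127,199)],
     [(-45,18,22,453,58),(45,18,22,579,90),(-45,-18,22,437,90),(45,-18,22,567,125),(-45,-18,0,437,104),(45,-18,0,562,140)]],C,SC,O,.03)
    H=fit([[(23,15,60,621,233),(23,-15,60,663,245),(-23,15,0,585,315),(-23,-15,0,627,327)],
     [(23,15,60,397,402),(23,-15,60,378,450),(-23,-15,60,295,428),(-23,15,60,317,380),(23,-15,0,377,513),(-23,-15,0,303,492)]],C,SC,O,.03)
    R=fit([[(-20,8,2,432,238),(-20,-8,2,452,246),(20,8,36,461,170),(20,-8,36,482,176)],
     [(-20,-8,2,408,325),(-20,8,2,420,303),(20,-8,0,472,347),(20,8,36,479,290)]],C,SC,O,.03)
    c,n=np.cos(B[2]),np.sin(B[2])
    for nm,q,w,h in(('board',B,.256,.36),('carrier',K,.106,.086),('dry',D,.09,.036),('chip',H,.046,.03),('brace',R,.04,.016)):
        d=q[:2]-B[:2];l=np.array([c*d[0]+n*d[1],-n*d[0]+c*d[1]]);a=q[2]-B[2]
        hy=(w*abs(np.sin(a))+h*np.cos(a))/2
        print(nm,q.round(4),'in board',l.round(4),'yaw',a.round(3),'y range',(l[1]-hy).round(4),(l[1]+hy).round(4))
    # dial: triangulate skirt centre, z free
    FO=((155,245),(225,120))
    u1,u2=px((168,223),4,FO[0]),px((148,103),4,FO[1])
    f=least_squares(lambda X:np.r_[proj(T,X[None])[0]-u1,proj(S,X[None])[0]-u2],[.5,.1,.15]);print('skirt',f.x,f.fun)
    F=fit([[(75,43,150,38,105),(75,-43,150,190,35),(-75,43,150,140,355),(-75,-43,150,290,285)],[(-75,43,150,28,112),(75,43,150,275,52),(75,-43,150,335,130),(-75,-43,150,75,190)]],C,(4,4),FO,0);print('fan',F)
    def back(uv,z):
        d=T['R'].T@np.linalg.inv(T['K'])@np.r_[px(uv,4,FO[0]),1];o=-T['R'].T@T['t'];return (o+d*(z-o[2])/d[2])[:2]
    ce=back((168,223),.157)
    for k,uv in dict(d1=(128,183),d2=(146.5,160),d3=(175,145),d4=(210,145)).items():
        v=back(uv,.15)-ce;print(k,v.round(4),np.arctan2(v[1],v[0]).round(3))
    a,b=back((115,203),.187),back((205,228),.187);print('bar',a,b,(a+b)/2,np.arctan2(*(a-b)[::-1]))
E
python3 fit.py
```

```text
resid px 2.35 0.76
  resid px 2.37 1.08
  resid px 3.17 1.18
  resid px 2.31 1.06
  resid px 1.43 0.73
board [ 0.5505 -0.2598 -0.3979 -0.004 ] in board [0. 0.] yaw 0.0 y range -0.18 0.18
carrier [ 0.4883 -0.2528 -0.2863  0.0303] in board [-0.06   -0.0177] yaw 0.112 y range -0.0663 0.031
dry [ 0.6535 -0.145  -0.4104  0.0256] in board [0.0505 0.1457] yaw -0.013 y range 0.1272 0.1643
chip [ 0.5427 -0.4197 -0.3514  0.0294] in board [ 0.0548 -0.1504] yaw 0.046 y range -0.1665 -0.1344
brace [ 0.5989 -0.3217 -0.4559  0.0273] in board [ 0.0686 -0.0383] yaw -0.058 y range -0.0475 -0.0292
skirt [0.45490229 0.04753418 0.15321535] [-0.00060972 -0.00230707 -0.00246484  0.00072721]
  resid px 4.65 2.77
fan [ 0.4718214   0.05298414  0.39105646 -0.01136355]
d1 [0.021  0.0206] 0.776
d2 [0.0316 0.0118] 0.357
d3 [ 0.0381 -0.0018] -0.048
d4 [ 0.0372 -0.0186] -0.463
bar [0.46115259 0.06412477] [0.44743518 0.02293606] [0.45429389 0.04353041] 1.2493116313089665
```

Units first: shifts go in shares of 62.5 mm and turns go in units of 0.2 rad. So -0.181 rad is -0.905.

```bash
cat > h.py <<'E'
import numpy as np
from plant import arm
B=np.array([.5505,-.2598]);Y=-.3979
def b2w(x,y): c,n=np.cos(Y),np.sin(Y);return np.array([c*x-n*y,n*x+c*y])+B
def w2b(p): c,n=np.cos(Y),np.sin(Y);d=np.array(p)[:2]-B;return np.array([c*d[0]+n*d[1],-n*d[0]+c*d[1]])
def to(xy,z,yaw):
    s=arm.read_state();R=s['eef_rot'];p=s['tool_pos'];y=np.arctan2(R[1,0],R[0,0])
    print('t',round(s['t'],2),'board',w2b(p).round(4),'z',p[2].round(4),'yaw',y.round(4),'F',s['force'].round(1),'w',round(s['gripper_width'],4),'tilt',R[:2,2].round(4))
    print('tool delta',(R.T@(np.r_[xy,z]-p)).round(4),'rz',round(-(((yaw-y)+np.pi)%(2*np.pi)-np.pi),4))
E
python3 drive.py '[0,0,-0.905,0,0,0,0.06,0,0,-0.905,0,0,0,0.06,0,0,-0.905,0,0,0,0.06,0,0,-0.905,0,0,0,0.06,0,0,-0.905,0,0,0,0.06,0,0,0,0,0,0,0.06]'
python3 -c "
from h import *
to(b2w(-.06,-.105),.15,Y+np.pi/2)
f=arm.grab_frame('wrist');print(f['tool_from_camera'])"
```

```text
t: 0.85
tool_pos: [0.1712, -0.6267, 0.2308]
eef_rot: [[0.39, 0.921, -0.0], [0.921, -0.39, 0.001], [0.001, -0.0, -1.0]]
force: [-0.0, -1.2, 0.1]
gripper_width: 0.0599
grasp_force: 0.0
t 0.85 board [-0.2075 -0.4852] z 0.2308 yaw 1.1697 F [-0.  -1.2  0.1] w 0.0599 tilt [-0.0001  0.001 ]
tool delta [0.3806 0.1463 0.0811] rz -0.0032
[[-7.61508559e-04 -9.61253565e-01 -2.75664660e-01  7.02270809e-02]
 [ 9.99999175e-01 -4.46842029e-04 -1.20428726e-03 -1.01903610e-03]
 [ 1.03444686e-03 -2.75665349e-01  9.61253112e-01 -1.42633646e-01]
 [ 0.00000000e+00  0.00000000e+00  0.00000000e+00  1.00000000e+00]]
```

Scaled: 0.0475 m is 0.76, 0.0183 m is 0.2928.

```bash
python3 drive.py '[0,0,0,0.76,0.2928,0.16,0.06,0,0,0,0.76,0.2928,0.16,0.06,0,0,0,0.76,0.2928,0.16,0.06,0,0,0,0.76,0.2928,0.16,0.06,0,0,0,0.76,0.2928,0.16,0.06,0,0,0,0.76,0.2928,0.16,0.06,0,0,0,0.76,0.2928,0.16,0.06,0,0,0,0.76,0.2928,0.16,0.06,0,0,0,0,0,0,0.06,0,0,0,0,0,0.56,0.06,0,0,0,0,0,0.56,0.06,0,0,0,0,0,0.56,0.06,0,0,0,0,0,0,0.06]'
python3 -c "
from h import *
import cv2
to(b2w(-.06,.049-.054),.045,Y+np.pi/2)
f=arm.grab_frame('side')
cv2.imwrite('pics/s1.png',cv2.resize(f['frame'][200:420,180:420],None,fx=2.5,fy=2.5))"
```

```text
t: 2.52
tool_pos: [0.4511, -0.3333, 0.0439]
eef_rot: [[0.391, 0.92, -0.006], [0.92, -0.391, 0.003], [0.0, -0.006, -1.0]]
force: [0.9, -0.2, 1.0]
gripper_width: 0.0598
grasp_force: 0.0
t 2.52 board [-0.0632 -0.1062] z 0.0439 yaw 1.1692 F [ 0.9 -0.2  1. ] w 0.0598 tilt [-0.0056  0.0029]
tool delta [ 0.1013  0.0028 -0.001 ] rz -0.0037
```

View pics/s1.png

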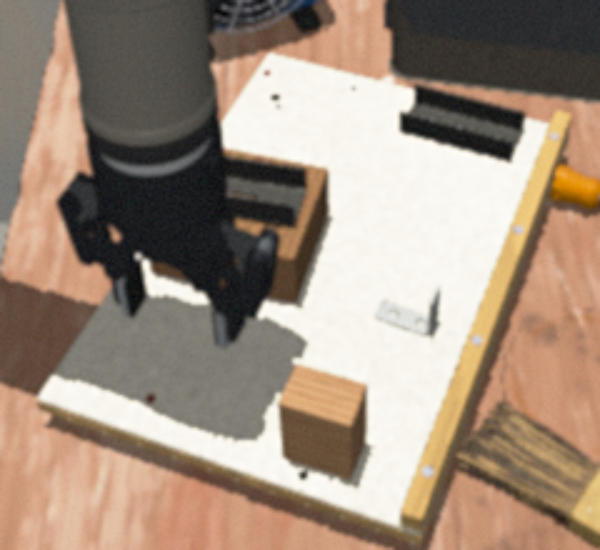

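Gripper stands clear beside the block's −y face (fingers at (130,300), (225,335)), all pieces untouched. Lateral push now.

Scaled: 0.007 m is 0.112, 0.006 m is 0.096.

```bash
python3 drive.py '[0,0,0,0.112,0,0,0.06,0,0,0,0.112,0,0,0.06,0,0,0,0.112,0,0,0.06,0,0,0,0.112,0,0,0.06,0,0,0,0.096,0,0,0.06,0,0,0,0.096,0,0,0.06,0,0,0,0.096,0,0,0.06,0,0,0,0.096,0,0,0.06]'
python3 drive.py '[0,0,0,0.096,0,0,0.06,0,0,0,0.096,0,0,0.06,0,0,0,0.096,0,0,0.06,0,0,0,0.096,0,0,0.06,0,0,0,0.096,0,0,0.06,0,0,0,0.096,0,0,0.06,0,0,0,0.096,0,0,0.06,0,0,0,0.08,0,0,0.06,0,0,0,0.032,0,0,0.06,0,0,0,0,0,0,0.06]'
python3 -c "
from h import *
import cv2
to(b2w(-.06,.049-.054),.045,Y+np.pi/2)"
```

```text
t: 3.58
tool_pos: [0.473, -0.2876, 0.0465]
eef_rot: [[0.39, 0.921, -0.001], [0.921, -0.39, -0.002], [-0.003, -0.0, -1.0]]
force: [-2.1, -3.2, 1.0]
gripper_width: 0.0598
grasp_force: 2.1
t: 4.82
tool_pos: [0.4934, -0.2403, 0.0464]
eef_rot: [[0.388, 0.922, 0.0], [0.922, -0.388, 0.0], [0.0, 0.0, -1.0]]
force: [-1.9, -3.6, 3.2]
gripper_width: 0.06
grasp_force: 1.9
t 4.83 board [-0.0602 -0.0041] z 0.0464 yaw 1.1722 F [-1.9 -3.6  3.2] w 0.06 tilt [0.0004 0.0001]
tool delta [-0.0009  0.0002  0.0014] rz -0.0007
```

Scaled: -0.06 m is -0.96, -0.05 m is -0.8, 0.175 rad is 0.875.

```bash
python3 drive.py '[0,0,0,-0.16,0,0,0.06,0,0,0,-0.48,0,0,0.06,0,0,0,0,0,-0.8,0.06,0,0,0,0,0,-0.96,0.06,0,0,0,0,0,-0.96,0.06,0,0,0.875,0,0,0,0.06,0,0,0.875,0,0,0,0.06,0,0,0.875,0,0,0,0.06,0,0,0.875,0,0,0,0.06,0,0,0.875,0,0,0,0.06,0,0,0.875,0,0,0,0.06,0,0,0.875,0,0,0,0.06,0,0,0.875,0,0,0,0.06,0,0,0.855,0,0,0,0.06,0,0,0,0,0,0,0.06]'
python3 -c "
from h import *
to(b2w(-.15,.049),.15,Y)"
```

```text
t: 6.7
tool_pos: [0.4777, -0.2765, 0.2157]
eef_rot: [[0.923, -0.386, -0.0], [-0.386, -0.923, 0.002], [-0.001, -0.001, -1.0]]
force: [-0.2, -0.2, 0.7]
gripper_width: 0.06
grasp_force: 0.0
t 6.7 board [-0.0606 -0.0436] z 0.2157 yaw -0.3962 F [-0.2 -0.2  0.7] w 0.06 tilt [-0.0003  0.0015]
tool delta [-0.0891 -0.0926  0.0659] rz 0.0017
```

```bash
python3 drive.py '[0,0,0,-0.7152,-0.7408,0,0.06,0,0,0,-0.7136,-0.7408,0,0.06,0,0,0,0,0,0,0.06,0,0,0,0,0,0,0.06]'
python3 - <<'E'
from h import *
import cv2
to(b2w(-.15,.049),.15,Y)
w=arm.grab_frame('wrist');f=arm.grab_frame('top')
np.savez('top1.npz',**f);np.savez('w1.npz',**w)
a=cv2.resize(f['frame'][170:345,245:455],None,fx=3.4,fy=3.4,interpolation=cv2.INTER_CUBIC)
cv2.imwrite('pics/t1.png',a);cv2.imwrite('pics/w1.png',w['frame'])
E
```

```text
t: 7.2
tool_pos: [0.4329, -0.161, 0.2165]
eef_rot: [[0.922, -0.386, 0.001], [-0.386, -0.922, -0.0], [0.001, 0.0, -1.0]]
force: [-0.3, -0.9, 0.3]
gripper_width: 0.06
grasp_force: 0.0
t 7.2 board [-0.1467  0.0455] z 0.2165 yaw -0.3968 F [-0.3 -0.9  0.3] w 0.06 tilt [ 0.0008 -0.0004]
tool delta [-0.0033 -0.0035  0.0665] rz 0.0011
```

View pics/t1.png

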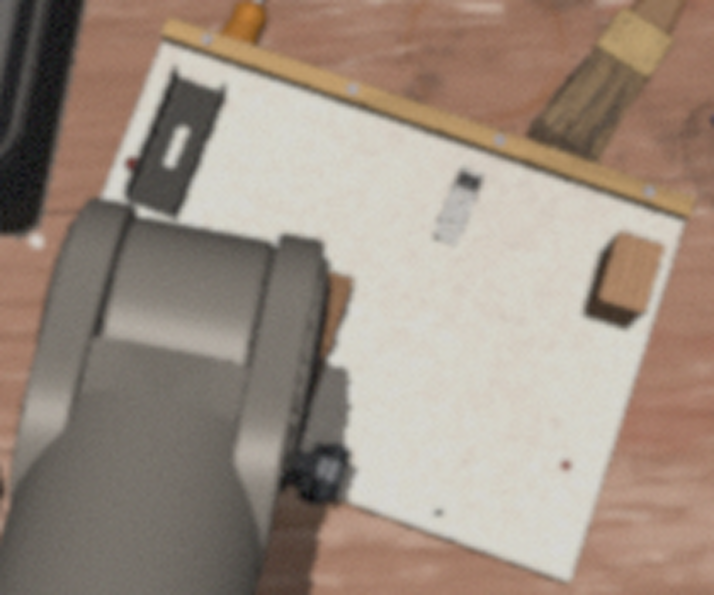

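The arm hides most of the block; its far-right top corner shows at (352,275). The wrist picture will show the rest.

View pics/w1.png

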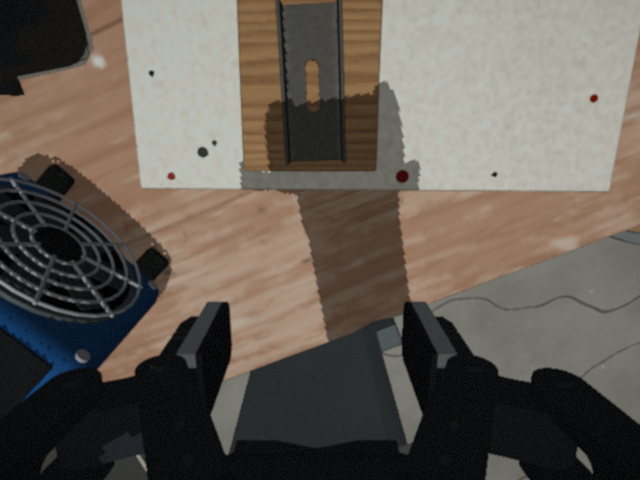

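Wrist view: block's near top corners at (242,170) and (376,170), board near corners at (142,187) and (609,191), so the block is practically square.

```bash
cat >> h.py <<'E'
def wpt(w,s,uv,z):
    M=w['tool_from_camera'];d=s['eef_rot']@M[:3,:3]@np.linalg.inv(w['K'])@np.array([*uv,1.]);o=s['tool_pos']+s['eef_rot']@M[:3,3]
    return o+d*(z-o[2])/d[2]
E
python3 - <<'E'
from h import *
w=np.load('w1.npz');s=arm.read_state()
for uv,z in(((242,170),.078),((376,170),.078),((238,2),.078),((142,187),.03),((609,191),.03)):print(uv,w2b(wpt(w,s,uv,z)).round(4))
from fit import px
T=np.load('top1.npz');u=px((352,275),3.4,(245,170));d=T['R'].T@np.linalg.inv(T['K'])@np.r_[u,1];o=-T['R'].T@T['t'];print(w2b(o+d*(.078-o[2])/d[2]))
E
```

```text
(242, 170) [-0.1098  0.0927]
(376, 170) [-0.11    0.0063]
(238, 2) [-0.0125  0.0902]
(142, 187) [-0.128  0.178]
(609, 191) [-0.132  -0.1793]
[-0.00298438  0.00871695]
```

Scaled: -0.0035 m is -0.056, -0.003 m is -0.048.

```bash
python3 drive.py '[0,0,0,-0.048,-0.056,0.688,0.06,0,0,0,0,0,0.688,0.06,0,0,0,0,0,0.688,0.06,0,0,0,0,0,0.672,0.06,0,0,0,0,0,0,0.06,0,0,0,0,0,0,0.06]'
python3 -c "
from h import *
to(b2w(-.003,.049),.045,Y)"
```

```text
t: 8.05
tool_pos: [0.4325, -0.1574, 0.0463]
eef_rot: [[0.921, -0.389, 0.002], [-0.389, -0.921, -0.001], [0.002, -0.0, -1.0]]
force: [-0.0, -0.3, 0.7]
gripper_width: 0.0602
grasp_force: 0.0
t 8.05 board [-0.1485  0.0487] z 0.0463 yaw -0.4 F [-0.  -0.3  0.7] w 0.0602 tilt [ 0.0018 -0.0006]
tool delta [ 0.1455 -0.0007  0.0016] rz -0.0021
```

Push most of the way (~125 mm), then the rest gently.

Scaled: 0.007 m is 0.112, 0.006 m is 0.096.

```bash
python3 drive.py '[0,0,0,0.112,0,0,0.06,0,0,0,0.112,0,0,0.06,0,0,0,0.096,0,0,0.06,0,0,0,0.096,0,0,0.06,0,0,0,0.112,0,0,0.06,0,0,0,0.112,0,0,0.06,0,0,0,0.112,0,0,0.06,0,0,0,0.112,0,0,0.06,0,0,0,0.112,0,0,0.06,0,0,0,0.112,0,0,0.06,0,0,0,0.112,0,0,0.06,0,0,0,0.112,0,0,0.06,0,0,0,0.112,0,0,0.06,0,0,0,0.112,0,0,0.06,0,0,0,0.112,0,0,0.06,0,0,0,0.112,0,0,0.06,0,0,0,0.112,0,0,0.06,0,0,0,0.096,0,0,0.06,0,0,0,0.048,0,0,0.06,0,0,0,0,0,0,0.06]'
python3 -c "
from h import *
to(b2w(-.003,.049),.045,Y)"
```

```text
t: 10.55
tool_pos: [0.5456, -0.2049, 0.0446]
eef_rot: [[0.921, -0.389, -0.004], [-0.389, -0.921, 0.001], [-0.004, 0.001, -1.0]]
force: [-5.3, 1.5, 2.5]
gripper_width: 0.0604
grasp_force: 2.5
t 10.55 board [-0.0258  0.0487] z 0.0446 yaw -0.3991 F [-5.3  1.5  2.5] w 0.0604 tilt [-0.0044  0.0012]
tool delta [ 0.0228 -0.0003 -0.0005] rz -0.0012
```

Scaled: 0.003 m is 0.048, 0.001 m is 0.016.

```bash
python3 drive.py '[0,0,0,0.048,0,0,0.06,0,0,0,0.048,0,0,0.06,0,0,0,0.048,0,0,0.06,0,0,0,0.048,0,0,0.06,0,0,0,0.048,0,0,0.06,0,0,0,0.048,0,0,0.06,0,0,0,0.016,0,0,0.06,0,0,0,0,0,0,0.06]'|grep -E 'pos|force'
python3 drive.py '[0,0,0,0.016,0,0,0.06,0,0,0,0.016,0,0,0.06,0,0,0,0,0,0,0.06]'|grep -E 'pos|force'
python3 -c "
from h import *
to(b2w(-.003,.049),.045,Y)"
```

```text
tool_pos: [0.5651, -0.213, 0.0454]
force: [-1.8, 1.0, -1.1]
grasp_force: 0.9
tool_pos: [0.5656, -0.2132, 0.0454]
force: [-5.4, 2.1, 3.3]
grasp_force: 3.0
t 11.93 board [-0.0041  0.0488] z 0.0454 yaw -0.3993 F [-5.4  2.1  3.3] w 0.06 tilt [-0.0024  0.0007]
tool delta [ 0.0011 -0.0002  0.0004] rz -0.0014
```

```bash
for i in 1 2 3; do python3 drive.py '[0,0,0,0.016,0,0,0.06,0,0,0,0.016,0,0,0.06,0,0,0,0,0,0,0.06]'|grep -E 'pos|^force'; done
```

```text
tool_pos: [0.5655, -0.2132, 0.0454]
force: [-10.3, 4.5, 7.0]
tool_pos: [0.5654, -0.2131, 0.0454]
force: [-14.2, 5.0, 12.4]
tool_pos: [0.5654, -0.2131, 0.0454]
force: [-19.1, 8.9, 15.8]
```

Position is stalled with force rising: the block is on the rail. Back off, rise, head towards the fan while looking.

Scaled: -0.04 m is -0.64, -0.055 m is -0.88.

```bash
python3 drive.py '[0,0,0,-0.064,0,0,0.06,0,0,0,-0.064,0,0,0.06,0,0,0,-0.32,0,0,0.06,0,0,0,-0.64,0,0,0.06,0,0,0,-0.64,0,-0.32,0.06,0,0,0,0,0,-0.88,0.06,0,0,0,0,0,-0.88,0.06,0,0,0,0,0,-0.88,0.06,0,0,0,0,0,-0.88,0.06,0,0,0,0,0,0,0.06,0,0,0,0,0,0,0.06]' | grep pos
python3 - <<'E'
from h import *
import cv2
to([.4545,.046],.23,1.2)
s=arm.read_state();w=arm.grab_frame('wrist');np.savez('w2.npz',pos=s['tool_pos'],rot=s['eef_rot'],**w)
f=arm.grab_frame('side')['frame']
a=cv2.resize(f[215:420,215:415],None,fx=2,fy=2,interpolation=cv2.INTER_CUBIC)
b=cv2.resize(w['frame'],(400,300));b=np.vstack([b,np.zeros((110,400,3),np.uint8)])
cv2.imwrite('pics/c2.png',np.hstack([a,b]))
E
```

```text
tool_pos: [0.4733, -0.1743, 0.2855]
t 14.43 board [-0.1043  0.0489] z 0.2855 yaw -0.3992 F [-0.6  0.8 -0.6] w 0.0598 tilt [ 0.0021 -0.0009]
tool delta [-0.103  -0.1956  0.0553] rz -1.5992
```

View pics/c2.png

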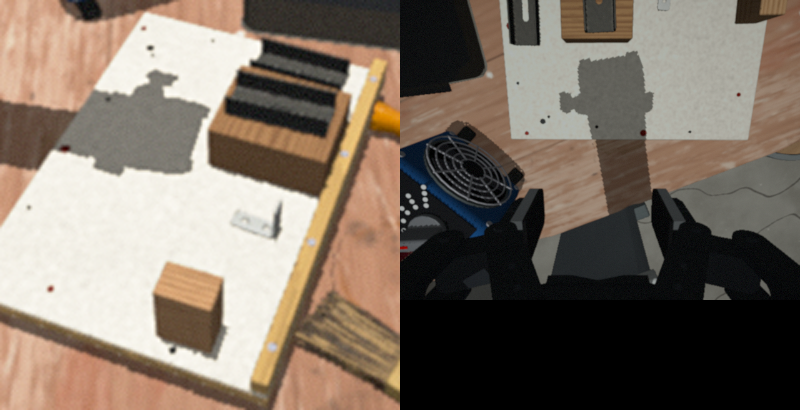

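Left: the block is square against the rail between dry channel and brace, the channel still on it, the others unmoved. Right (wrist): the fan dial near the lower-left at about (425,230). Next, over to the fan.

```bash
python3 drive.py '[0,0,-0.89,0,0,0,0.06,0,0,-0.89,0,0,0,0.06,0,0,-0.89,0,0,0,0.06,0,0,-0.89,0,0,0,0.06,0,0,-0.89,0,0,0,0.06,0,0,-0.89,0,0,0,0.06,0,0,-0.89,0,0,0,0.06,0,0,-0.89,0,0,0,0.06,0,0,-0.88,0,0,0,0.06,0,0,0,0,0,0,0.06]' | grep pos
python3 - <<'E'
from h import *
to([.4545,.046],.26,1.2)
E
```

```text
tool_pos: [0.4722, -0.1739, 0.2838]
t 15.78 board [-0.1055  0.0488] z 0.2838 yaw 1.1989 F [-0.6 -0.6 -0.6] w 0.0599 tilt [-0.0022  0.0008]
tool delta [ 0.1984 -0.0963  0.0241] rz -0.0011
```

```bash
cat > red.py <<'E'
from h import *
import cv2,sys
s=arm.read_state();w=arm.grab_frame('wrist');np.savez(sys.argv[1],pos=s['tool_pos'],rot=s['eef_rot'],**w)
h=cv2.cvtColor(w['frame'],cv2.COLOR_BGR2HSV).astype(int)
m=(((h[...,0]<8)|(h[...,0]>172))&(h[...,1]>140)&(h[...,2]>80)).astype(np.uint8)
n,l,st,c=cv2.connectedComponentsWithStats(m)
for i in range(1,n):
    if st[i,4]>25:
        ys,xs=np.nonzero(l==i);(cx,cy),wh,a=cv2.minAreaRect(np.c_[xs,ys].astype(np.float32))
        vx,vy=cv2.fitLine(np.c_[xs,ys].astype(np.float32),cv2.DIST_L2,0,.01,.01).ravel()[:2]
        p=wpt(w,s,c[i],.187);q=wpt(w,s,c[i]+10*np.r_[vx,vy],.187)-p
        print(st[i],c[i].round(1),np.round(wh,1),'w',p.round(4),'dir',np.arctan2(q[1],q[0]).round(3))
E
python3 drive.py '[0,0,0,0.8,-0.384,0.096,0.06,0,0,0,0.8,-0.384,0.096,0.06,0,0,0,0,0,0,0.06,0,0,0,0,0,0,0.06]' | grep pos
python3 red.py a1.npz
python3 drive.py '[0,0,0,0.784,-0.384,0.096,0.06,0,0,0,0.784,-0.384,0.096,0.06,0,0,0,0,0,0,0.06,0,0,0,0,0,0,0.06]' | grep pos
python3 red.py a2.npz
```

```text
tool_pos: [0.4639, -0.0639, 0.2728]
[211   9  10  44 266] [216.   30.1] [43.3  7.2] w [0.458  0.0574 0.187 ] dir -1.915
[521 177   8   9  54] [524.3 181.2] [8. 7.] w [ 0.5788 -0.068   0.187 ] dir 0.68
[345 360   8   6  36] [348.3 362.6] [7. 5.] w [ 0.455 -0.136  0.187] dir -0.245
tool_pos: [0.4551, 0.0437, 0.2611]
[ 111   29  192   47 2550] [210.1  53.1] [ 20.6 192.8] w [0.4443 0.1543 0.187 ] dir -0.219
[310 204   6  11  56] [312.9 209.2] [10.  5.] w [0.4617 0.0684 0.187 ] dir 1.137
[311 216   6  34 179] [313.7 232.2] [33.  5.] w [0.4576 0.057  0.187 ] dir -1.912
[564 284   7   8  45] [566.9 287.3] [7. 6.] w [ 0.573  -0.0212  0.187 ] dir 0.782
```

```bash
python3 - <<'E'
import numpy as np,cv2
a,b=np.load('a1.npz')['frame'],np.load('a2.npz')['frame']
c=lambda f,y,x:cv2.resize(f[y:y+150,x:x+130],None,fx=3,fy=3,interpolation=cv2.INTER_CUBIC)
cv2.imwrite('pics/d.png',np.hstack([c(a,0,150),c(b,180,250)]))
E
```

```text
(no output)
```

View pics/d.png

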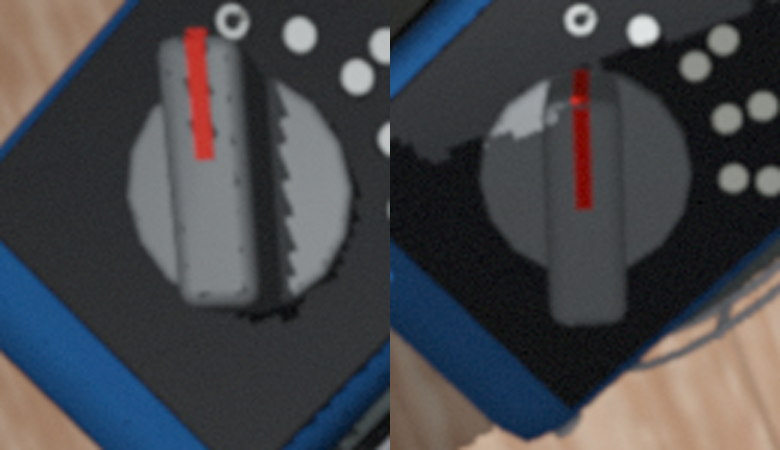

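The pointer aims at the empty ring, so the dial is off. Triangulate bar ends, skirt centre and marks from these two wrist views.

```bash
python3 - <<'E'
import numpy as np
from h import to
A,Bv=np.load('a1.npz'),np.load('a2.npz')
def ray(w,uv):
    M=w['tool_from_camera'];uv=(np.array(uv)+.5)/3-.5
    return w['pos']+w['rot']@M[:3,3],w['rot']@M[:3,:3]@np.linalg.inv(w['K'])@np.r_[uv,1]
P={}
for n,a,b in(('far',(195,30),(192,70)),('near',(220,302),(197,322)),('skirt',(240,190),(196,170)),('ring',(233,20),(190,20)),('d1',(300,35),(253,30))):
    o1,d1=ray(A,np.array(a)+3*np.r_[150,0]);o2,d2=ray(Bv,np.array(b)+3*np.r_[250,180])
    k=np.linalg.lstsq(np.c_[d1,-d2],o2-o1,rcond=None)[0];x,y=o1+k[0]*d1,o2+k[1]*d2;P[n]=(x+y)/2;print(n,P[n].round(4),np.linalg.norm(x-y).round(4))
for e in('far','near'):print((P[e]).round(4))
d=P['far']-P['near'];c=(P['far']+P['near'])/2;print('len',np.linalg.norm(d),'centre',c,'ang',np.arctan2(d[1],d[0]))
for m in('ring','d1'):
    v=P[m]-P['skirt'];print(m,np.arctan2(v[1],v[0]))
to(c[:2],.164,1.225)
E
```

```text
far [0.461  0.069  0.1753] 0.0025
near [0.447  0.0272 0.184 ] 0.0003
skirt [0.4541 0.0468 0.1564] 0.0003
ring [0.464  0.0744 0.152 ] 0.0004
d1 [0.4745 0.0679 0.151 ] 0.0001
[0.461  0.069  0.1753]
[0.447  0.0272 0.184 ]
len 0.044993407887156354 centre [0.45400919 0.04809612 0.17964333] ang 1.2462350627729575
ring 1.2264590878258523
d1 0.8010438891117746
t 16.88 board [-0.2053  0.2425] z 0.2612 yaw 1.1971 F [-0.1 -0.1 -0.1] w 0.0598 tilt [-0.0001 -0.0006]
tool delta [ 0.0041 -0.0029  0.0972] rz -0.0279
```

```bash
python3 drive.py '[0,0,-0.14,0.048,-0.04,0.32,0.06,0,0,0,0,0,0.48,0.06,0,0,0,0,0,0.48,0.06,0,0,0,0,0,0.192,0.06,0,0,0,0,0,0.08,0.06,0,0,0,0,0,0,0.06,0,0,0,0,0,0,0.06]' | grep -E 'pos|force'
python3 -c "
from h import *
to([.4541,.047],.164,1.226)"
```

```text
tool_pos: [0.4543, 0.049, 0.1652]
force: [0.4, 0.4, 0.2]
grasp_force: 0.0
t 17.75 board [-0.2083  0.2474] z 0.1652 yaw 1.2285 F [0.4 0.4 0.2] w 0.0601 tilt [ 0.002  -0.0001]
tool delta [-0.002   0.0004  0.0012] rz 0.0025
```

```bash
python3 drive.py '[0,0,0,-0.032,0.0064,0.016,0.03,0,0,0,0,0,0,0.02,0,0,0,0,0,0,0.01,0,0,0,0,0,0,0.01,0,0,0,0,0,0,0.01,0,0,0,0,0,0,0.01,0,0,0,0,0,0,0.01]' 
python3 -c "
from h import *
to([.4541,.047],.164,1.226-1.257)"
```

```text
t: 18.62
tool_pos: [0.455, 0.0463, 0.1639]
eef_rot: [[0.336, 0.942, 0.004], [0.942, -0.336, -0.001], [0.001, 0.004, -1.0]]
force: [4.7, -2.4, -1.1]
gripper_width: 0.0129
grasp_force: 61.6
t 18.62 board [-0.2066  0.2452] z 0.1639 yaw 1.2283 F [ 4.7 -2.4 -1.1] w 0.0129 tilt [ 0.0038 -0.0006]
tool delta [ 0.0004 -0.0011 -0.0001] rz 1.2593
```

```bash
python3 drive.py '[0,0,0.45,0,0,0,0.01,0,0,0.45,0,0,0,0.01,0,0,0.45,0,0,0,0.01,0,0,0.45,0,0,0,0.01,0,0,0.45,0,0,0,0.01,0,0,0.45,0,0,0,0.01,0,0,0,0,0,0,0.01]'|grep -vE 'rot'
python3 -c "
from h import *
to([.4541,.047],.164,1.226-1.257);print(arm.read_state()['torque'])"
```

```text
t: 19.5
tool_pos: [0.4554, 0.0461, 0.1639]
force: [6.1, -2.2, -2.2]
gripper_width: 0.0124
grasp_force: 61.6
t 19.5 board [-0.2062  0.2452] z 0.1639 yaw 0.6878 F [ 6.1 -2.2 -2.2] w 0.0124 tilt [ 0.0047 -0.0008]
tool delta [-0.0004 -0.0015 -0.0001] rz 0.7188
[-0.61470111 -1.06137717 -0.01495759]
```

Scaled: 0.09 rad is 0.45.

```bash
python3 drive.py '[0,0,0.45,0,0,0,0.01,0,0,0.45,0,0,0,0.01,0,0,0.45,0,0,0,0.01,0,0,0.45,0,0,0,0.01,0,0,0.45,0,0,0,0.01,0,0,0.45,0,0,0,0.01,0,0,0.45,0,0,0,0.01,0,0,0.425,0,0,0,0.01,0,0,0,0,0,0,0.01,0,0,0,0,0,0,0.01]'|grep -vE 'rot'
python3 -c "
from h import *
to([.4541,.047],.164,1.226-1.257);print(arm.read_state()['torque'])"
```

```text
t: 20.75
tool_pos: [0.4556, 0.0456, 0.1639]
force: [6.8, -5.0, -2.6]
gripper_width: 0.0125
grasp_force: 61.5
t 20.75 board [-0.2058  0.2448] z 0.1639 yaw -0.0273 F [ 6.8 -5.  -2.6] w 0.0125 tilt [ 0.0051 -0.0012]
tool delta [-0.0016 -0.0013 -0.0001] rz 0.0037
[-0.72269238 -1.29146196 -0.03378589]
```

Units first: shifts go in shares of 62.5 mm and turns go in units of 0.2 rad. So -0.04 m is -0.64, -0.02 m is -0.32.

```bash
python3 drive.py '[0,0,0,0,0,0,0.06,0,0,0,0,0,0,0.06,0,0,0,0,0,0,0.06,0,0,0,0,0,0,0.06,0,0,0,0,0,0,0.06,0,0,0,0,0,-0.32,0.06,0,0,0,0,0,-0.64,0.06,0,0,0,0,0,-0.64,0.06,0,0,0,0,0,0,0.06,0,0,0,0,0,0,0.06]'|grep -vE 'rot'
python3 red.py a3.npz
python3 - <<'E'
import numpy as np,cv2
from fit import proj
from plant import arm
T=arm.grab_frame('top');S=arm.grab_frame('side')
for n,f in(('top',T),('side',S)):
    f0=np.load(n+'0.npz')['frame']
    X=np.array([[.6535,-.145,.04],[.5989,-.3217,.035],[.5427,-.4197,.06]])
    for (u,v),r in zip(proj(f,X),(22,9,14)):
        u,v=int(u),int(v);d=cv2.absdiff(f0[v-r:v+r,u-r:u+r],f['frame'][v-r:v+r,u-r:u+r]);print(n,u,v,'meandiff',d.mean().round(1),d.max())
E
```

```text
t: 22.0
tool_pos: [0.4528, 0.0469, 0.2628]
force: [-0.3, -0.6, -0.9]
gripper_width: 0.0602
grasp_force: 0.0
[ 146  158   31  164 2268] [161.5 234.4] [ 20.3 163.7] w [0.4652 0.1282 0.187 ] dir -0.221
[ 85 169   6  47 183] [ 88.1 195.1] [46.  5.] w [0.4869 0.163  0.187 ] dir -0.195
[ 70 179   5  13  35] [ 72.2 184.6] [ 3.8 12.2] w [0.4925 0.1701 0.187 ] dir -0.261
[317 202   5  11  44] [318.7 207.5] [10.  4.] w [0.4773 0.0457 0.187 ] dir -3.096
[627 210   9   9  60] [630.7 214. ] [8. 8.] w [ 0.4695 -0.1151  0.187 ] dir -0.715
[317 214   5  34 167] [319.  230.4] [33.  4.] w [0.4651 0.0458 0.187 ] dir 3.119
[ 89 216   3  38  73] [ 89.8 234.4] [37.  2.] w [0.4662 0.1657 0.187 ] dir -0.205
[  0 267  24  33 460] [  8.7 282.7] [32. 23.] w [0.4405 0.2141 0.187 ] dir -0.33
top 296 211 meandiff 6.8 122
top 378 231 meandiff 6.5 13
top 427 251 meandiff 5.3 12
side 364 248 meandiff 53.3 249
side 342 324 meandiff 1.4 8
side 309 368 meandiff 2.5 13
```

```bash
python3 - <<'E'
import numpy as np,cv2
from plant import arm
a=np.load('top0.npz')['frame'].astype(int);b=arm.grab_frame('top')['frame'].astype(int)
d=abs(a-b).max(2)[165:240,275:345]>40
n,l,st,c=cv2.connectedComponentsWithStats(d.astype(np.uint8))
print([(s[:5]+[275,165,0,0,0]).tolist() for s in st[1:]])
# corners of the moved block and wet channel darkness
E
```

```text
[[313, 190, 32, 50, 1202]]
```

The only change near the dry channel is the block itself, at columns 313 and up. The channel (columns 282–311) hasn't moved, and the dial reads speed 3.

```bash
python3 -c "
from plant import arm
print(arm.job_done())"
```

```text
the job is handed in; nothing more can be done
None
```

The oak block, with the wet channel still lying on it, is against the rail in the gap between the dry channel and the brace; the other pieces did not move, the fan switch is at speed 3, and the job is handed in at about 22 s.

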